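Hang the push stick back on its peg

ROBOT

A 6-joint arm with a two-finger parallel gripper is mounted at the origin on the work surface. World frame = base frame: x ahead of the robot, y to its left, z up, the work surface at z = 0. Lengths are in m, angles in rad, forces in N, time in s.
With the tool pointing down it reaches from about 0.35 to 0.875 m from the base axis. Payload 4.2 kg.
Tool frame: the origin (TCP) lies midway between the tips of the shut fingers; the grasp point (between the pads) lies 19 mm behind it; z points along the fingers, y is the line along which they close (so a half turn about z gives the same grasp; the last joint's range is limited). The gripper opens to 87 mm and grips with 3 to 60 N. Pads are 19 mm wide; open, the fingers measure 117 mm over their backs; the gripper's body (75 mm by 190 mm) begins 51 mm behind the grasp point.
Start: joints at [-0.947, 0.385, 0.008, 0, -1.194, -0.259], TCP at [0.223, -0.584, 0.223] pointing down, gripper open.
Joint ranges: [-3.14, 3.14], [-1.21, 2.06], [-1.07, 1.41], [-3.16, 2.05], [-2.99, -0.16], [-3.1, 3.1]. Speed limits (rad/s): [2.79, 2.79, 3.14, 3.14, 3.14, 3.14].

INTERFACE

Orientations are given as a rotation vector (axis times angle).
In Python, from rig import env, imaging gives the robot as it stands.
- The arm moves only by the tool carry_out, never from a script. Its argument "increments" is a list of rows, each a list of 3 entries, a list of its own where there are three numbers: the opening, from 0 (shut) to 1 (fully open), then the shift along the world's x, y, z in mm, then the turn about the world's z in degrees. In form: [[fingers, [tx, ty, tz], spin], ...]. A call has exactly 8 rows; each row shifts and turns the commanded pose from where the row before left it; what a row does not reach is not made up. A row lasts 1/8 s, in which the tool goes at most 62.5 mm and 10.7 degrees, less where a joint would pass 70% of its speed; a pose out of reach is approached as far as the arm can. A call is refused whole if a number of a shift passes 62.5 or a number of a turn 10.7, either way. A call with a gripper value outside its range is refused whole. The fingers move at their own pace and stop on an object; "squeeze" is the grip in N (left out, the last holds). Time passes only in rows, so rows that do not move let the fingers close, or fill a call up. It gives the time, the measured TCP pose, the force, the opening and the grip force at its end, in the units of the state.
- env.read_state(): the state, without advancing time (a new reading comes with each control period).
- imaging.get_image(name): name is "scene" or "top" or "wrist"; returns a dict with "image" (420x560x3 uint8, red, green, blue), "depth" (420x560 float32, m along the optical axis (not along the pixel's ray), 0 where there is no reading), "camera_matrix" (3x3 intrinsics, pixels), "position" and "orientation" of the camera in the world. Camera axes: x right, y down, z forward; pixel columns grow to the right and rows downward; lengths in m; the calibration is good to about 2 mm. The wrist camera is an equidistant fisheye: a pixel r from the principal point sees the ray r / f radians off the axis. A picture is of the moment at which its call begins.
- env.close_job(): hands the job in; it is judged then, once.
The state is a dict: "clock": time; "joints": joint angles; "dq": joint speeds; "joint_torque": joint torques, N m; "ee_pos": TCP position; "orientation": TCP orientation; "wrist_force": force on the tool from outside, world axes, zero at the start; "ft_torque": the same for the moment, N m; "grip_width": opening from 0.0 (shut) to 1.0 (fully open); "gripper_force": force on a finger pad.
Only numpy, scipy, OpenCV 4.12 (cv2) and the standard library are available. Lean on these libraries where they do the work, as an engineer would, in place of code of your own. Each camera call takes 0.05 s, during which the arm holds its last target. There are 200 camera calls.

TASK

The sawing is done: take the orange push stick out of the wooden rack and hang it by its eye on the red-tipped steel peg of the blue post, so that it hangs there freely, upright and still. Leave the wooden push stick and the black featherboard standing in the rack.

Things in the scene. Friction and masses are not known exactly. Their poses are not given: they have to be found in the camera images.
- orange_stick: Loose orange plastic push stick, 90 g: an upright plate 12 mm thick. Head 52 x 52 mm with a round through eye of 32 mm; shank 40 mm wide. Origin: centre of the eye; z up the stick, y along its width, x the eye's axis. Top 26 mm above the origin, lower end 139 mm below. Stands 40 mm deep in a rack slot with 2 to 3 mm play: lift it straight up. Grip the head's side edges (along y) from above.
- peg_stand: Fixed blue post (30 mm wide, top 205 mm up) on a steel foot 80 mm wide. A steel peg, 10 mm thick, leaves the post's face towards the stand's -x (to the robot), rising 10 degrees: axis at z = 180 mm at x = 0, 187 at x = -40, 194 at its end x = -79 (red ball, 14 mm). Origin: on the table under the peg's root; z up. A hung eye's centre is 11 mm below the axis. Tin and offcut 100 mm to its sides.
- wood_stick: Bystander: a loose push stick of the same shape, size, origin and axes as the orange one, but of pale wood, standing in another slot of the rack. Its top is 175 mm above the table.
- featherboard: Bystander: loose black plate 12 mm thick, 52 mm wide, with five yellow teeth pointing up, in the remaining slot. Origin 75 mm above its lower end; top 160 mm above the table; axes as for the sticks. The rack is a fixed brown wooden block, 70 x 290 mm, 50 mm high, its three slots (in any order of tools) 95 mm apart along the tools' y.
Not all that is in view belongs to the job. There is more than one size of the peg_stand; the job needs the middle-sized.

How it is judged:
By the outcome, as a careful person would: the job done as asked, in the order asked, and still so for the second after the job is handed in, with the robot touching nothing.
It also fails if it takes over 40 s, if anything falls off the work surface, if the arm or the gripper's body presses on something with over 40 N, if the wrist force passes 120 N, or if a joint passes its speed limit or range.

## Working session

There is one attempt and no reset: what is moved stays moved. The work goes in short steps, Python scripts to look and compute and a tool call to move; the robot and the scene stay as the last step left them, time stands still between calls to the robot, and variables do not carry over. Pictures are saved under pics/ and viewed, at most 10 in all, crops included, and the job is handed in when it is done.

Besides the shell and the picture viewer there is one more tool, called after ">>>" as name([rows], argument=value, ...), one row to a line, values as JSON. carry_out: Moves the arm, as the interface text tells. Its arguments: {"type":"object","properties":{"increments":{"type":"array"},"squeeze":{"type":"number"}},"required":["increments"]}

```bash
mkdir -p pics; cat > h.py <<'E'
import numpy as np, cv2
from scipy.spatial.transform import Rotation as R
from rig import env, imaging
def Rm(o):
    o=np.array(o,float)
    return o if o.shape==(3,3) else (R.from_rotvec(o) if o.size==3 else R.from_quat(o)).as_matrix()
def grab(n,f=None):
    d=imaging.get_image(n)
    if f: cv2.imwrite(f,d['image'][:,:,::-1])
    return d
def cloud(d):
    K=np.array(d['camera_matrix']);z=d['depth'];v,u=np.mgrid[:z.shape[0],:z.shape[1]]
    p=np.stack([(u-K[0,2])/K[0,0]*z,(v-K[1,2])/K[1,1]*z,z],-1)
    w=p@Rm(d['orientation']).T+np.array(d['position']); w[z<=0]=np.nan
    return w
E
python3 - <<'E'
from h import *
a=grab('scene','pics/s.png');b=grab('top','pics/t.png')
np.savez('d.npz',s=cloud(a),t=cloud(b),si=a['image'],ti=b['image'])
for d in(a,b):print(d['position'],d['orientation'],d['camera_matrix'])
print(env.read_state())
E
```

```text
[ 0.7285345  -0.55091973  0.72030267] [-2.26243995 -0.54936505  0.26221204] [[388.976592     0.         279.8034486 ]
 [  0.         388.976592   206.53861412]
 [  0.           0.           1.        ]]
[0.35198828 0.00481801 1.00217158] [-2.13789765  2.19178146 -0.08974618] [[411.92681867   0.         278.55871831]
 [  0.         411.92681867 211.23864499]
 [  0.           0.           1.        ]]
{'clock': 0.1, 'joints': array([-9.47390788e-01,  3.85488527e-01,  6.79312822e-03, -4.34896981e-04,
       -1.19399581e+00, -2.58587132e-01]), 'dq': array([-0.00095897, -0.00273354,  0.00330468,  0.0021724 ,  0.00260471,
       -0.00123444]), 'joint_torque': array([-5.17646640e-04, -3.91689777e+01,  1.87934250e+01,  4.23180163e+00,
        1.35110045e-02, -7.02632337e-05]), 'ee_pos': array([ 0.22281203, -0.58337444,  0.22157564]), 'orientation': array([ 5.69554400e-01, -3.08908054e+00, -2.96231555e-03]), 'wrist_force': array([-0.1970101 , -0.70742052, -0.46765837]), 'ft_torque': array([-0.0217503 ,  0.04837601,  0.09463501]), 'gripper_force': 0.0, 'grip_width': 1.0014045338469355}
```

View pics/s.png

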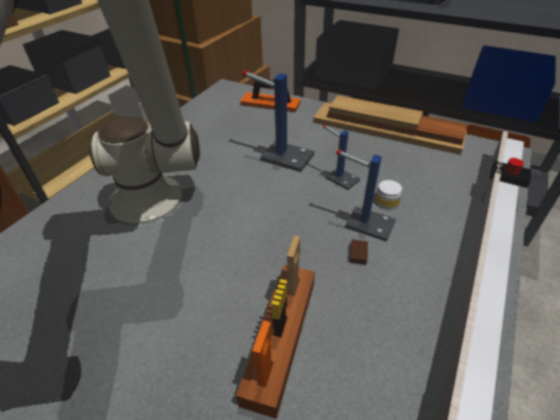

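View pics/t.png

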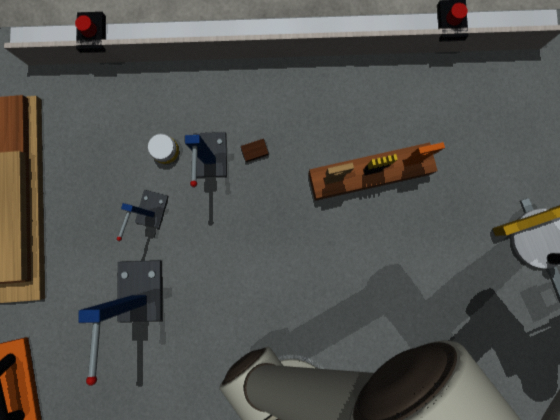

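The scene view shows the orange stick at the near end of the rack (262,345), with the featherboard in the middle and the wood stick at the far end. In the top view there are three blue posts. The middle-sized one, between the tin (163,150) and the offcut (255,150), has its ball at (193,184). The orange stick's top is at (430,150).

```bash
cat > m.py <<'E'
from h import *
D=np.load('d.npz')
def hs(i):return cv2.cvtColor(i,cv2.COLOR_RGB2HSV).astype(int)
def st(n,p):
    if len(p)==0: print(n,'none');return
    print(n,len(p),'med',np.nanmedian(p,0).round(4),'p2',np.nanpercentile(p,2,axis=0).round(4),'p98',np.nanpercentile(p,98,axis=0).round(4))
def line(n,p):
    xy=p[:,:2];c,(w,h),a=cv2.minAreaRect((xy*1000).astype(np.float32)); print(n,'rect',np.round(c,1),round(w,1),round(h,1),round(a,1))
    _,_,V=np.linalg.svd(xy-xy.mean(0),full_matrices=False);print('   axis deg',np.degrees(np.arctan2(V[0,1],V[0,0])).round(2))
for k in 'st':
    w=D[k];H=hs(D[k+'i']);h,s,v=H[...,0],H[...,1],H[...,2];z=w[...,2]
    ok=np.isfinite(z)
    rack=ok&(w[...,0]>.3)&(w[...,0]<.75)&(w[...,1]<.0)&(w[...,1]>-.5)
    print('==',k)
    m=rack&(z>.06)&(z<.23)
    for nm,mm in(('orange',m&(h<14)&(s>200)&(v>120)),('yellow',m&(h>22)&(h<34)&(s>180)),('wood',m&(h>10)&(h<24)&(s<170))):
        p=w[mm];st(nm,p)
        if len(p)>20: line(nm,p)
        q=p[p[:,2]>np.nanpercentile(p[:,2],97)-.006] if len(p) else p
        st(nm+' top',q)
        if len(q)>10: line(nm+' top',q)
    p=w[rack&(z>.042)&(z<.056)];st('racktop',p);line('racktop',p)
    near=ok&(w[...,0]>.3)&(w[...,0]<.65)&(w[...,1]>.0)&(w[...,1]<.4)
    for nm,mm in(('red',near&((h<6)|(h>172))&(s>150)&(z>.08)),('blue',near&(h>100)&(h<130)&(s>120)&(z>.06)),('bluetop',near&(h>100)&(h<130)&(s>120)&(z>.06)&(z>.195)&(z<.215))):
        n,l=cv2.connectedComponents(mm.astype(np.uint8))
        for i in range(1,n):
            if (l==i).sum()>12:
                ys,xs=np.where(l==i);p=w[l==i];st(f'{nm} px({xs.mean():.0f},{ys.mean():.0f})',p)
                if nm=='bluetop':line('',p)
E
python3 m.py
```

```text
== s
orange 335 med [ 0.5567 -0.2979  0.1741] p2 [ 0.5478 -0.3242  0.1305] p98 [ 0.5641 -0.2756  0.1762]
orange rect [ 555.5 -299.8] 10.9 51.9 11.6
   axis deg -79.3
orange top 241 med [ 0.5558 -0.3007  0.1745] p2 [ 0.5471 -0.3244  0.1712] p98 [ 0.564  -0.2753  0.1764]
orange top rect [ 555.5 -299.8] 10.9 51.9 11.6
   axis deg -78.91
yellow 236 med [ 0.5395 -0.2087  0.1566] p2 [ 0.5291 -0.2321  0.1234] p98 [ 0.5462 -0.1829  0.161 ]
yellow rect [ 537.  -206.7] 10.7 53.3 12.6
   axis deg -78.49
yellow top 126 med [ 0.5375 -0.2072  0.1591] p2 [ 0.5288 -0.2316  0.1557] p98 [ 0.5459 -0.1821  0.1612]
yellow top rect [ 536.9 -206.7] 10.6 53.3 12.6
   axis deg -77.61
wood 677 med [ 0.5227 -0.1322  0.1276] p2 [ 0.5112 -0.2324  0.0628] p98 [ 0.5452 -0.0896  0.1758]
wood rect [ 536.  -205.7] 12.5 242.6 11.2
   axis deg 101.21
wood top 159 med [ 0.5181 -0.1157  0.1744] p2 [ 0.509  -0.1395  0.1705] p98 [ 0.5271 -0.0891  0.1764]
wood top rect [ 517.8 -113.8] 12.5 53.9 11.2
   axis deg -78.44
racktop 3600 med [ 0.5508 -0.2485  0.0495] p2 [ 0.4863 -0.3486  0.0443] p98 [ 0.5912 -0.071   0.0521]
rackt
[... 1431 characters left out ...]
8  -0.1982  0.0504] p2 [ 0.4798 -0.3476  0.0454] p98 [ 0.5861 -0.0667  0.054 ]
racktop rect [ 515.6 -291. ] 467.9 178.7 77.1
   axis deg 95.84
red px(193,183) 29 med [0.4906 0.1825 0.1997] p2 [0.4858 0.1776 0.1958] p98 [0.495  0.1875 0.2018]
red px(118,238) 14 med [0.3875 0.349  0.1514] p2 [0.3835 0.3459 0.1487] p98 [0.3898 0.3526 0.1548]
blue px(199,146) 373 med [0.5716 0.177  0.1752] p2 [0.5687 0.1688 0.0643] p98 [0.586  0.1958 0.2071]
blue px(133,209) 144 med [0.4496 0.322  0.1494] p2 [0.4438 0.3193 0.0644] p98 [0.4579 0.3415 0.1581]
bluetop px(193,140) 153 med [0.5772 0.1828 0.2047] p2 [0.5692 0.1693 0.1962] p98 [0.5868 0.1976 0.2074]
 rect [578.1 183.6] 29.1 17.9 88.7
   axis deg -93.14
```

```bash
cat > m2.py <<'E'
from m import *
print('-----')
w=D['t']
for u,v in((500,232),(540,240),(525,215),(555,215),(540,290),(200,155),(195,165),(193,175),(163,150),(255,150)):print(u,v,w[v,u].round(3))
for k in 'st':
    w=D[k];H=hs(D[k+'i'])
    m=np.isfinite(w[...,2])&(w[...,0]>.497)&(w[...,0]<.562)&(abs(w[...,1]-.183)<.03)&(w[...,2]>.165)
    p=w[m];st('peg',p)
    if len(p)>10:
        x=p[:,0];print(k,np.polyfit(x,p[:,1],1),np.polyfit(x,p[:,2],1),'y at .53',np.polyval(np.polyfit(x,p[:,1],1),.53),'z',np.polyval(np.polyfit(x,p[:,2],1),.53))
    m=np.isfinite(w[...,2])&(abs(w[...,0]-.57)<.07)&(abs(w[...,1]-.183)<.06)&(w[...,2]>.004)&(w[...,2]<.02)
    p=w[m];st('foot',p);line('foot',p)
E
python3 m2.py|sed '1,/-----/d'
```

```text
500 232 [ 0.384 -0.494  0.041]
540 240 [ 0.364 -0.598  0.018]
525 215 [ 0.424 -0.566  0.02 ]
555 215 [ 0.419 -0.612  0.059]
540 290 [ 0.246 -0.599 -0.   ]
200 155 [0.57  0.188 0.104]
195 165 [0.529 0.181 0.191]
193 175 [0.507 0.184 0.195]
163 150 [0.597 0.287 0.05 ]
255 150 [0.599 0.071 0.02 ]
peg 124 med [0.53   0.1797 0.1888] p2 [0.4987 0.1755 0.1797] p98 [0.5603 0.1859 0.1959]
s [-0.00243253  0.18109709] [-0.17570549  0.282167  ] y at .53 0.17980784858232715 z 0.18904309034585376
foot 831 med [0.5962 0.172  0.0117] p2 [0.5409 0.1421 0.0054] p98 [0.6383 0.2202 0.0162]
foot rect [589. 182.] 101.8 82.5 0.1
   axis deg 9.24
peg 157 med [0.5286 0.1828 0.191 ] p2 [0.4976 0.1789 0.184 ] p98 [0.5599 0.188  0.1989]
t [0.00262845 0.18167592] [-0.17329169  0.28294349] y at .53 0.1830689968031693 z 0.19109889336863434
foot 907 med [0.5769 0.1697 0.0121] p2 [0.5387 0.144  0.0046] p98 [0.6387 0.2145 0.0169]
foot rect [570.3 182. ] 117.8 139.3 90.0
   axis deg 168.98
```

>>> carry_out([
  [1,[41.5,35.5,0],-1.2],
  [1,[41.5,35.5,0],-1.2],
  [1,[41.5,35.5,0],-1.2],
  [1,[41.5,35.5,0],-1.2],
  [1,[41.5,35.5,0],-1.2],
  [1,[41.5,35.5,0],-1.2],
  [1,[41.5,35.5,0],-1.2],
  [1,[41.5,35.5,0],-1.0],
])

```text
clock: 1.1
ee_pos: [0.5559, -0.2983, 0.2221]
orientation: [0.314, -3.125, -0.001]
wrist_force: [1.4, -0.4, 0.4]
grip_width: 1.0
gripper_force: 0.0
```

```bash
cat > w.py <<'E'
from h import *
import sys
s=env.read_state();M=Rm(s['orientation'])
print(s['clock'],s['ee_pos'].round(4),'ydir',np.degrees(np.arctan2(M[1,1],M[0,1])).round(2),'zax',M[:,2].round(3),s['joints'].round(2),'F',s['wrist_force'].round(2),'g',s['grip_width'],s['gripper_force'])
if len(sys.argv)>1: grab(sys.argv[1],sys.argv[2])
E
python3 w.py wrist pics/w1.png
```

```text
1.1 [ 0.5559 -0.2983  0.2221] ydir 101.48 zax [-0.001  0.    -1.   ] [-0.24  0.4   0.02 -0.   -1.2  -1.13] F [ 1.4  -0.38  0.37] g 0.9995994334388962 0.0
```

View pics/w1.png

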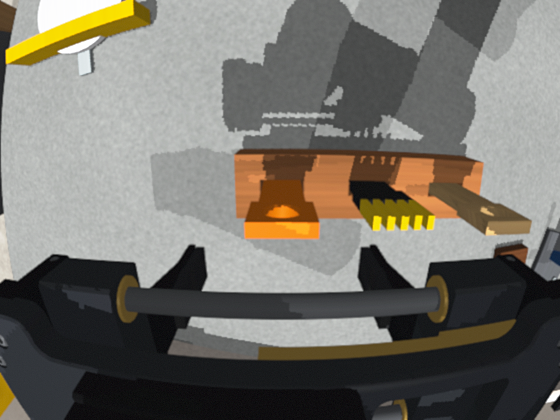

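The wrist view shows the orange head (246–319, 230) centred between the fingers (205 and 360) and square to them. The featherboard is clear to the right, so I descend and grip.

>>> carry_out([
  [1,[-1,-0.5,-28],0],
  [1,[0,0,-28],0],
  [1,[0,0,-28],0],
  [1,[0,0,0],0],
  [0,[0,0,0],0],
  [0,[0,0,0],0],
  [0,[0,0,0],0],
  [0,[0,0,0],0],
], squeeze=20)

```text
clock: 2.15
ee_pos: [0.5542, -0.3004, 0.1392]
orientation: [-0.315, 3.125, -0.001]
wrist_force: [0.7, -0.2, -0.7]
grip_width: 0.632
gripper_force: 0.0
```

>>> carry_out([
  [0,[0,0,0],0],
  [0,[0,0,0],0],
  [0,[0,0,0],0],
  [0,[0,0,20],0],
  [0,[0,0,30],0],
  [0,[0,0,40],0],
  [0,[0,0,20],0],
  [0,[0,0,0],0],
])

```text
clock: 3.15
ee_pos: [0.5546, -0.3005, 0.2497]
orientation: [-0.314, 3.123, -0.002]
wrist_force: [0.1, 0.6, -2.0]
grip_width: 0.595
gripper_force: 20.0
```

```bash
python3 w.py scene pics/s2.png
```

```text
3.15 [ 0.5546 -0.3005  0.2497] ydir 101.5 zax [ 0.003 -0.001 -1.   ] [-0.24  0.38  0.06 -0.   -1.26 -1.13] F [ 0.14  0.64 -2.01] g 0.5952739607550955 19.974974690558156
```

View pics/s2.png

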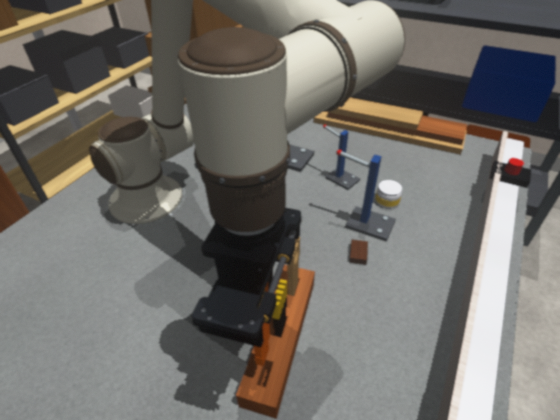

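The stick is gripped: width 51.8 mm, force 20 N. It is lifted clear of the rack, and both bystanders are still standing. I move it around in front of the rack towards the peg.

>>> carry_out([
  [0,[-30,0,0],0],
  [0,[-50,10,0],-1.5],
  [0,[-35,40,0],-2],
  [0,[-9.6,55,0],-2],
  [0,[0,55,0],-2],
  [0,[0,55,0],-2],
  [0,[0,55,0],-2],
  [0,[0,55,0],0],
])

```text
clock: 4.2
ee_pos: [0.4281, 0.0261, 0.2469]
orientation: [-0.001, -3.139, 0.001]
wrist_force: [0.8, -0.0, -0.7]
grip_width: 0.592
gripper_force: 20.0
```

>>> carry_out([
  [0,[0,55,-10],0],
  [0,[0,45,-10],0],
  [0,[0,35,-10],0],
  [0,[0,22,-12],0],
  [0,[0,0,-12],0],
  [0,[0,0,0],0],
  [0,[0,0,0],0],
  [0,[0,0,0],0],
])

```text
clock: 5.2
ee_pos: [0.4296, 0.1812, 0.195]
orientation: [0.001, 3.141, 0.001]
wrist_force: [0.7, 0.2, -0.9]
grip_width: 0.596
gripper_force: 20.0
```

```bash
cat > m3.py <<'E'
from m import *
print('-----')
import sys
for k,n in(('s','scene'),('t','top')):
    d=grab(n,f'pics/{sys.argv[1]}_{k}.png');w=cloud(d);H=hs(d['image'])
    m=(H[...,0]<14)&(H[...,1]>180)&(H[...,2]>90)&np.isfinite(w[...,2])&(abs(w[...,1]-.18)<.07)&(w[...,2]>.02)&(w[...,2]<.3)&(w[...,0]>.38)&(w[...,0]<.57)
    m=cv2.morphologyEx(m.astype(np.uint8),cv2.MORPH_OPEN,np.ones((2,2)))>0
    p=w[m];st(n,p)
    for a in np.arange(.02,.25,.02):
        q=p[(p[:,2]>a)&(p[:,2]<a+.02)]
        if len(q)>3: st('%.2f'%a,q)
E
python3 w.py; python3 m3.py a|sed '1,/-----/d'
```

```text
5.2 [0.4296 0.1812 0.195 ] ydir 89.95 zax [ 0.001  0.001 -1.   ] [ 0.75  0.14 -0.41  0.   -1.02 -2.32] F [ 0.7   0.16 -0.88] g 0.5960971079550855 19.975372847657127
scene 169 med [0.4354 0.1822 0.1443] p2 [0.4341 0.1663 0.0746] p98 [0.4726 0.1995 0.1935]
0.06 8 med [0.4356 0.1773 0.0747] p2 [0.4349 0.1705 0.0688] p98 [0.4359 0.1855 0.0791]
0.08 23 med [0.4354 0.1817 0.093 ] p2 [0.4342 0.1678 0.0809] p98 [0.4363 0.1952 0.0994]
0.10 24 med [0.4356 0.1811 0.1109] p2 [0.4342 0.1667 0.1013] p98 [0.4366 0.1928 0.1193]
0.12 27 med [0.4351 0.1842 0.1314] p2 [0.4343 0.1708 0.1208] p98 [0.436  0.1972 0.1398]
0.14 29 med [0.4355 0.1815 0.1511] p2 [0.4345 0.1685 0.1413] p98 [0.4363 0.1952 0.1596]
0.16 32 med [0.4355 0.181  0.1705] p2 [0.4345 0.1658 0.1611] p98 [0.4362 0.1979 0.1791]
0.18 26 med [0.4355 0.1881 0.188 ] p2 [0.4334 0.1772 0.1804] p98 [0.4952 0.2015 0.1983]
top none
```

>>> carry_out([
  [0,[0,1,-5],0],
  [0,[0,0,-4],0],
  [0,[12,0,0],0],
  [0,[14,0,0],0],
  [0,[12,0,0],0],
  [0,[6,0,0],0],
  [0,[6,0,0],0],
  [0,[0,0,0],0],
])

```text
clock: 6.3
ee_pos: [0.4796, 0.1826, 0.1854]
orientation: [-0.001, -3.141, 0.0]
wrist_force: [-0.0, 0.0, -1.0]
grip_width: 0.594
gripper_force: 20.0
```

```bash
python3 w.py; python3 m3.py b|sed '1,/-----/d'
```

```text
6.3 [0.4796 0.1826 0.1854] ydir 89.98 zax [-0. -0. -1.] [ 0.68  0.23 -0.32 -0.   -1.02 -2.25] F [-0.03  0.03 -0.99] g 0.593919661960128 19.974680987252214
scene 59 med [0.4851 0.1787 0.1095] p2 [0.4844 0.1696 0.064 ] p98 [0.4863 0.1882 0.1556]
0.06 11 med [0.4851 0.1804 0.0717] p2 [0.4842 0.1721 0.0609] p98 [0.486  0.189  0.0795]
0.08 11 med [0.485  0.1771 0.0873] p2 [0.4845 0.1681 0.0803] p98 [0.4863 0.1849 0.0991]
0.10 12 med [0.4852 0.179  0.1085] p2 [0.4847 0.173  0.1022] p98 [0.486  0.1864 0.1176]
0.12 13 med [0.4854 0.1785 0.1338] p2 [0.4845 0.1699 0.1202] p98 [0.4862 0.186  0.1398]
0.14 11 med [0.4851 0.1794 0.1501] p2 [0.4844 0.172  0.1414] p98 [0.4861 0.1841 0.1555]
top none
```

View pics/b_s.png

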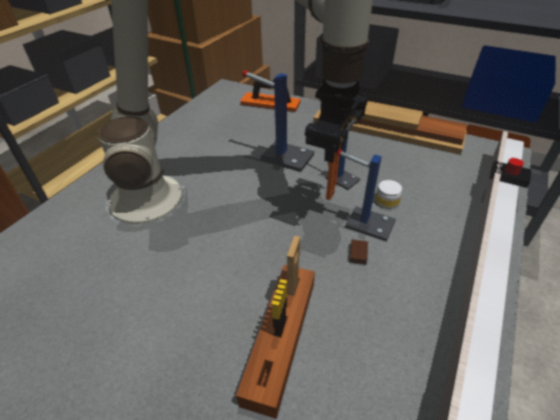

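The stick (333,170) is at the peg's tip, upright and without contact force. The wood stick and featherboard still stand in the rack. I slide it on along the peg's slope.

>>> carry_out([
  [0,[8,0,-1.4],0],
  [0,[10,0,-1.8],0],
  [0,[10,0,-1.8],0],
  [0,[10,0,-1.8],0],
  [0,[8,0,-1.4],0],
  [0,[4,0,-0.6],0],
  [0,[0,0,0],0],
  [0,[0,0,0],0],
])

```text
clock: 7.4
ee_pos: [0.5292, 0.1826, 0.1768]
orientation: [0.0, -3.142, -0.0]
wrist_force: [-0.4, 0.4, -1.2]
grip_width: 0.593
gripper_force: 20.0
```

>>> carry_out([
  [0,[0,0,-2],0],
  [0,[0,0,-2],0],
  [0,[0,0,-2],0],
  [0,[0,0,-1],0],
  [0,[0,0,-0.5],0],
  [0,[0,0,-0.5],0],
  [0,[0,0,0],0],
  [0,[0,0,0],0],
])

```text
clock: 8.4
ee_pos: [0.5294, 0.1827, 0.1688]
orientation: [-0.0, 3.142, 0.0]
wrist_force: [-0.1, -0.1, -0.6]
grip_width: 0.595
gripper_force: 20.0
```

```bash
python3 w.py; python3 m3.py c|sed '1,/-----/d'; python3 -c "
import cv2;i=cv2.imread('pics/c_s.png')[60:260,260:440];cv2.imwrite('pics/c2.png',cv2.resize(i,None,fx=3,fy=3,interpolation=cv2.INTER_CUBIC))"
```

```text
8.4 [0.5294 0.1827 0.1688] ydir 90.0 zax [ 0.  0. -1.] [ 0.62  0.32 -0.23  0.   -1.02 -2.19] F [-0.1  -0.06 -0.64] g 0.5945189332256896 19.97504451617715
scene 24 med [0.5351 0.1845 0.1241] p2 [0.5345 0.1739 0.1018] p98 [0.5357 0.1977 0.1626]
0.10 9 med [0.535  0.184  0.1125] p2 [0.5346 0.1773 0.1052] p98 [0.5355 0.1889 0.1178]
0.12 9 med [0.5352 0.1806 0.1286] p2 [0.5346 0.1738 0.1235] p98 [0.5357 0.1872 0.1358]
top none
```

View pics/c2.png

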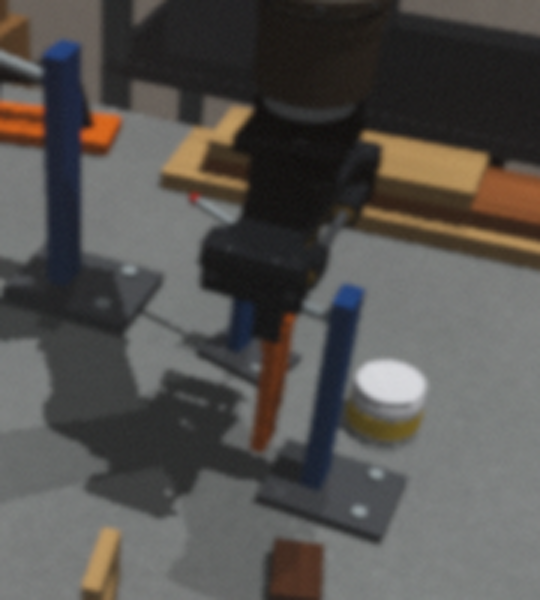

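The orange stick sits on the peg, with peg visible between it and the post at (315,312). I lower gently until it touches.

>>> carry_out([
  [0,[0,0,-0.5],0],
  [0,[0,0,-0.5],0],
  [0,[0,0,-0.5],0],
  [0,[0,0,-0.5],0],
  [0,[0,0,0],0],
  [0,[0,0,0],0],
  [0,[0,0,0],0],
  [0,[0,0,0],0],
])

```text
clock: 9.5
ee_pos: [0.5294, 0.1827, 0.1668]
orientation: [-0.0, 3.142, 0.0]
wrist_force: [-0.4, 0.8, -1.3]
grip_width: 0.596
gripper_force: 20.0
```

>>> carry_out([
  [0,[0,0,-0.5],0],
  [0,[0,0,-0.5],0],
  [0,[0,0,-0.5],0],
  [0,[0,0,0],0],
  [0,[0,0,0],0],
  [0,[0,0,0],0],
  [0,[0,0,0],0],
  [0,[0,0,0],0],
])

```text
clock: 10.5
ee_pos: [0.5295, 0.1827, 0.1662]
orientation: [-0.001, 3.141, 0.0]
wrist_force: [-3.1, 0.2, 4.7]
grip_width: 0.594
gripper_force: 20.0
```

Contact at about 6 N, as expected near z = 0.166. I ease off slightly, soften the grip, then open.

>>> carry_out([
  [0,[0,0,0.5],0],
  [0,[0,0,0.2],0],
  [0,[0,0,0],0],
  [0,[0,0,0],0],
  [0.65,[0,0,0],0],
  [0.65,[0,0,0],0],
  [0.7,[0,0,0],0],
  [0.7,[0,0,0],0],
], squeeze=4)

```text
clock: 11.5
ee_pos: [0.5293, 0.1826, 0.1657]
orientation: [-0.0, -3.141, 0.0]
wrist_force: [0.1, 0.3, 0.5]
grip_width: 0.693
gripper_force: 0.0
```

```bash
python3 w.py; python3 m3.py e|sed '1,/-----/d'
```

```text
11.5 [0.5293 0.1826 0.1657] ydir 90.0 zax [-0. -0. -1.] [ 0.62  0.32 -0.24 -0.   -1.01 -2.19] F [0.07 0.35 0.5 ] g 0.69313106675413 0.0
scene none
top none
```

```bash
python3 -c "
import cv2;i=cv2.imread('pics/e_s.png')[60:260,260:440];cv2.imwrite('pics/e2.png',cv2.resize(i,None,fx=3,fy=3,interpolation=cv2.INTER_CUBIC))"
```

```text
(no output)
```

View pics/e2.png

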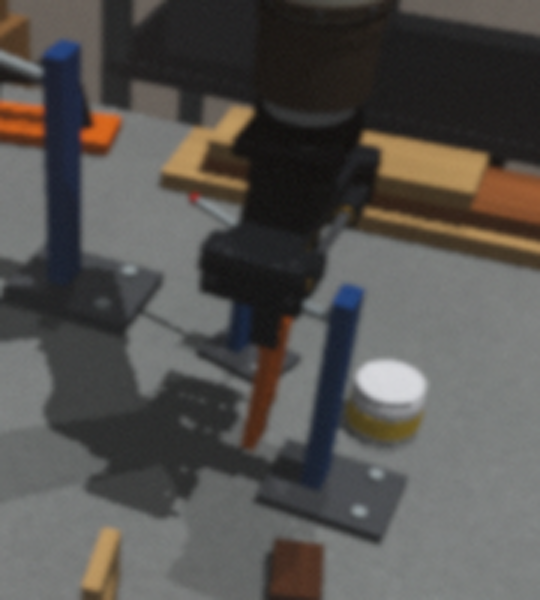

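The stick hangs on the peg with its lower end swung slightly to (250,440). I open fully, let it settle, then rise.

>>> carry_out([
  [0.8,[0,0,0],0],
  [0.9,[0,0,0],0],
  [1,[0,0,0],0],
  [1,[0,0,0],0],
  [1,[0,0,0],0],
  [1,[0,0,0],0],
  [1,[0,0,0],0],
  [1,[0,0,0],0],
])

```text
clock: 12.6
ee_pos: [0.5294, 0.1827, 0.1659]
orientation: [0.0, -3.142, 0.0]
wrist_force: [0.1, 0.3, -0.7]
grip_width: 1.003
gripper_force: 0.0
```

>>> carry_out([
  [1,[0,0,8],0],
  [1,[0,0,15],0],
  [1,[0,0,20],0],
  [1,[0,0,25],0],
  [1,[0,0,25],0],
  [1,[-30,0,25],0],
  [1,[-40,0,10],0],
  [1,[-40,-30,0],0],
])

```text
clock: 13.6
ee_pos: [0.4191, 0.1535, 0.296]
orientation: [-0.003, 3.138, 0.003]
wrist_force: [-0.9, -0.3, 0.2]
grip_width: 0.998
gripper_force: 0.0
```

>>> carry_out([
  [1,[-20,-40,0],0],
  [1,[0,-50,0],0],
  [1,[0,-50,0],0],
  [1,[0,-50,0],0],
  [1,[0,-40,0],0],
  [1,[0,0,0],0],
  [1,[0,0,0],0],
  [1,[0,0,0],0],
])

```text
clock: 14.6
ee_pos: [0.3995, -0.0766, 0.2943]
orientation: [-0.002, 3.141, 0.0]
wrist_force: [0.7, -0.5, -1.2]
grip_width: 0.998
gripper_force: 0.0
```

```bash
python3 w.py; python3 m3.py f|sed '1,/-----/d'; python3 -c "
import cv2,numpy as np
i=cv2.imread('pics/f_s.png')[60:260,260:440];j=cv2.imread('pics/f_t.png')[90:290,120:460]
cv2.imwrite('pics/f2.png',np.hstack([cv2.resize(i,(360,400)),cv2.resize(j,(440,400))]))"; python3 m3.py g|sed '1,/-----/d'
```

```text
14.6 [ 0.3995 -0.0766  0.2943] ydir 90.09 zax [ 0.001  0.    -1.   ] [ 0.21 -0.05 -0.35 -0.   -1.27 -1.78] F [ 0.69 -0.49 -1.18] g 0.997604335533397 0.0
scene 74 med [0.5341 0.1859 0.1999] p2 [0.5292 0.1556 0.1521] p98 [0.5363 0.2059 0.2031]
0.14 4 med [0.5329 0.2007 0.1554] p2 [0.5326 0.1955 0.1512] p98 [0.5335 0.2068 0.1589]
0.16 9 med [0.5314 0.1917 0.1629] p2 [0.5287 0.187  0.1605] p98 [0.5332 0.1985 0.1668]
0.18 24 med [0.5352 0.183  0.1938] p2 [0.5323 0.1551 0.1844] p98 [0.536  0.2041 0.1999]
0.20 36 med [0.5336 0.1782 0.2021] p2 [0.5302 0.1566 0.2002] p98 [0.5365 0.1999 0.2033]
top 170 med [0.5281 0.1807 0.2021] p2 [0.4875 0.1571 0.1966] p98 [0.5349 0.2056 0.2055]
0.18 27 med [0.5245 0.1792 0.1986] p2 [0.4867 0.1569 0.1961] p98 [0.5345 0.1985 0.1999]
0.20 143 med [0.5287 0.182  0.2023] p2 [0.4885 0.1583 0.2001] p98 [0.5349 0.2058 0.2056]
scene 73 med [0.5338 0.185  0.1996] p2 [0.5291 0.1562 0.1501] p98 [0.5362 0.2063 0.2027]
0.14 6 med [0.5327 0.1991 0.1545] p2 [0.5323 0.1926 0.1496] p98 [0.5334 0.2071 0.1592]
0.16 7 med [0.532  0.193  0.1639] p2 [0.5288 0.1884 0.1609] p98 [0.5331 0.1979 0.1672]
0.18 26 med [0.5354 0.1827 0.1946] p2 [0.5322 0.1566 0.1835] p98 [0.5362 0.2037 0.2   ]
0.20 33 med [0.5335 0.1788 0.2016] p2 [0.5301 0.1554 0.2004] p98 [0.5362 0.2006 0.2028]
top 167 med [0.528  0.1805 0.2023] p2 [0.4872 0.1572 0.197 ] p98 [0.5346 0.2053 0.2054]
0.18 28 med [0.5246 0.1783 0.1984] p2 [0.4866 0.1571 0.1962] p98 [0.5332 0.1979 0.1995]
0.20 138 med [0.5289 0.1817 0.2027] p2 [0.4883 0.158  0.2001] p98 [0.5348 0.2055 0.2055]
```

View pics/f2.png

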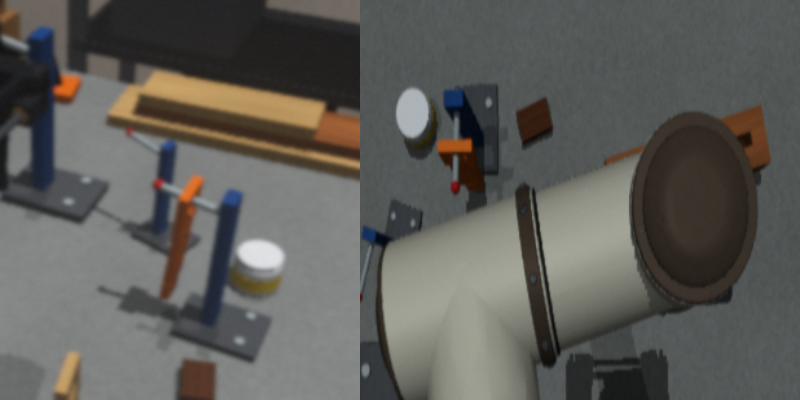

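The stick hangs by its eye on the right peg, at (187,235) in the left crop, and the gripper is away. I wait briefly and check that it is still and that the bystanders are untouched.

>>> carry_out([
  [1,[0,0,0],0],
  [1,[0,0,0],0],
  [1,[0,0,0],0],
  [1,[0,0,0],0],
  [1,[0,0,0],0],
  [1,[0,0,0],0],
  [1,[0,0,0],0],
  [1,[0,0,0],0],
])

```text
clock: 15.8
ee_pos: [0.3994, -0.0774, 0.294]
orientation: [0.0, 3.142, -0.0]
wrist_force: [-0.0, 0.0, -0.0]
grip_width: 1.0
gripper_force: 0.0
```

```bash
cat > m4.py <<'E'
from m import *
print('-----')
for t in range(6):
    d=grab('scene');w=cloud(d);H=hs(d['image'])
    m=(H[...,0]<16)&(H[...,1]>150)&(H[...,2]>50)&(abs(w[...,1]-.182)<.035)&(w[...,2]>.025)&(w[...,2]<.19)&(abs(w[...,0]-.525)<.03)
    p=w[m];f=np.polyfit(p[:,2],p[:,0],1);b=p[p[:,2]<.07]
    print(len(p),'tilt deg',np.degrees(np.arctan(f[0])).round(2),'bottom',np.median(b,0).round(4),p[:,2].min().round(3))
m=(w[...,2]>.1)&(w[...,2]<.2)&(w[...,1]<-.05)&(w[...,1]>-.26)&(abs(w[...,0]-.53)<.05)
for lo,hi in((-.26,-.16),(-.16,-.05)):
    q=w[m&(w[...,1]>lo)&(w[...,1]<hi)];st('bystander',q[q[:,2]>np.percentile(q[:,2],97)-.006] if len(q) else q)
E
python3 m4.py|sed '1,/-----/d'
```

```text
205 tilt deg 4.09 bottom [0.5225 0.1649 0.0603] 0.049
213 tilt deg 3.98 bottom [0.5238 0.1654 0.0585] 0.043
212 tilt deg 3.95 bottom [0.5239 0.1656 0.0589] 0.046
215 tilt deg 3.93 bottom [0.5231 0.1653 0.0587] 0.047
212 tilt deg 4.03 bottom [0.523  0.1651 0.0586] 0.045
209 tilt deg 3.97 bottom [0.5227 0.1648 0.0596] 0.048
bystander 167 med [ 0.5363 -0.2077  0.1589] p2 [ 0.5268 -0.2323  0.1549] p98 [ 0.5455 -0.1813  0.1613]
bystander 157 med [ 0.5183 -0.1159  0.1744] p2 [ 0.5089 -0.1394  0.1699] p98 [ 0.5274 -0.0893  0.176 ]
```

Still, with a natural 4° lean from the sloped peg. The bystanders have not moved.

```bash
python3 -c "
from rig import env
print(env.close_job())"
```

```text
the job is handed in; nothing more can be done
None
```

The orange push stick hangs still by its eye on the middle-sized stand's peg, leaning about 4° because the peg slopes; the wood stick and featherboard still stand in the rack, the gripper is clear, and the job is handed in at about 16 s.

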